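Tip a drive enclosure up against the copy stand's viewing pane

TASK

Slide the white drive enclosure along the deck of the copy stand until it is centred between the two dark marks and square against the low stop at the back, then tip it up by its overhanging edge until its top face lies flat against the clear leaning pane, still between the marks, and hold it there for the photo for three seconds, pressing it on the pane with a light steady force of about 5 newtons and never hard. Then lower it gently, without letting it drop, to lie flat on the deck again, centred and square near the stop, and leave the stand's neighbours undisturbed.

Things in the scene. Friction and masses are not known exactly. Their poses are not given: they have to be found in the camera images.
- cradle: Fixed copy stand, turned so that its back (+x) is towards the robot and its front (-x) away from it. Origin under it on the table, z up. Grey deck, flat top at z=50 mm, from x=-40 to 100, y=-105 to 105 mm. A low metal stop 4 mm high crosses the deck, its front face at x=50 mm. Dark marks on deck and pane at y=+-50 mm. Small brackets at y=+-105 mm, x=57 mm clamp the pane's hinge.
- pane: Clear pane, 126 mm (x, down the slope) by 190 (y), 5 thick, in a 9 mm metal frame, rising near the stop and leaning over the deck away from the robot. Origin on its hinge line, in the plane of its under face, at x=57, z=57 mm of the stand; glass from x=-136 to -10 mm. z: normal away from the enclosure. A stiff clamp holds it 56 to 68 degrees from the deck, different each time.
- enclosure: White flat slab 125 (x) by 82 (y) by 16 (z) mm, 0.15-0.31 kg, paper label on top. Origin: centre of its underside, z up; +x towards the stop. Its -x end overhangs the deck's front by 35-50 mm, underside 50 mm above the table. Home against the stop and centred, its origin is at x=-12.5, y=0, z=50 mm of the stand. As it tips, its back lower edge slips 6 to 10 mm forward of the stop.
- jar: Bystander: closed glass jar, 64 mm diameter, 85 mm tall, origin at the centre of its base.
- hex_keys: Bystander: hex key set in a black holder 45 x 95 mm, about 100 mm tall with the keys, origin at the centre of its base.
- spare_drive: Bystander: blue portable drive lying on the table, 110 x 76 x 13 mm, origin at the centre of its underside.
- tiers: Fixed two-level clear acrylic tray stack, 260 x 244 mm, 115 mm tall, holding three blue drives below; origin at the centre of its base.
Things that resemble listed ones, but are neither listed nor needed, are in the scene too. Of the things shaped like the enclosure, the white one is meant.

How it is judged (in metres and radians):
On the way:
1. the enclosure is held flat against the pane, between the marks, with a light press of about 5 N (angle between the z axis of enclosure and the z axis of pane, either way round below 0.08 rad and angle between the y axis of enclosure and the y axis of pane, either way round below 0.1 rad and y of enclosure in the frame of pane between -0.01 and 0.01 m and contact force between enclosure and pane between 2 and 9 N), for 2.5 s.
At the end, for the whole second after the job is handed in: After having been held flat on the pane (within 0.08 rad, between the marks within 10 mm, pressing on it with 2 to 9 N) for 2.5 s, the enclosure lies flat (0.05 rad) and still on the deck, within 12 mm of centre, square within 0.12 rad, its back edge within 14 mm of the stop (angle between enclosure's own z axis and vertical below 0.05 rad and angle between the y axis of enclosure and the y axis of cradle, either way round below 0.12 rad and y of enclosure in the frame of cradle between -0.012 and 0.012 m and x of enclosure in the frame of cradle between -0.0265 and -0.008 m and z of enclosure in the frame of cradle between 0.047 and 0.053 m and linear speed of enclosure below 0.01 m/s); the robot touches nothing.
It fails at once if the enclosure is pressed hard against the pane (over 25 N) (contact force between enclosure and pane above 25 N).
It fails at once if the enclosure is dropped (turns faster than 4 rad/s) (angular speed of enclosure above 4 rad/s).
It fails at once if the enclosure falls off the deck (z of enclosure in the frame of cradle below 0.03 m).
It fails at once if a neighbour is moved more than 20 mm (distance of any of jar, hex_keys, spare_drive from where it was at the start of the episode above 0.02 m).
It also fails if it takes over 72 s, if anything falls off the work surface, if the arm or the gripper's body presses on something with over 40 N, if the wrist force passes 120 N, or if a joint passes its speed limit or range.

ROBOT

A 7-joint arm with a two-finger parallel gripper is mounted at the origin on the work surface. World frame = base frame: x ahead of the robot, y to its left, z up, the work surface at z = 0. Lengths are in mm, angles in rad, forces in N, time in s.
With the tool pointing down it reaches from about 425 to 1025 mm from the base axis. Payload 9.4 kg.
Tool frame: the origin (TCP) lies on the centre line of the jaws, within the pads' length; the fingertips stand 11 mm ahead of it and the grasp point (between the pads) lies 8 mm behind it; z points along the fingers, y is the line along which they close (so a half turn about z gives the same grasp; the last joint's range is limited). The gripper opens to 93 mm and grips with 3 to 60 N. Pads are 15 mm wide; open, the fingers measure 128 mm over their backs; the gripper's body (75 mm by 188 mm) begins 65 mm behind the grasp point.
Start: joints at [-1.289, 0.599, -0.003, 1.599, 0.002, 0.943, -0.08], TCP at [254.588, 678.829, 229.618] pointing down, gripper open.
Joint ranges: [-2.57, 2.57], [-0.35, 1.97], [-1.29, 1.29], [0.11, 2.56], [-1.05, 4.19], [0.11, 1.86], [-2.63, 2.63]. Speed limits (rad/s): [2.22, 2.22, 3.01, 3.01, 3.14, 3.14, 3.14].

INTERFACE

Orientations are given as a unit quaternion [w, x, y, z].
In Python, from workcell import robot gives the robot as it stands. The module is installed in compiled form; this text tells all that it offers.
- The arm moves only by the tool carry_out, never from a script. Its argument "moves" is text: rows parted by semicolons, each of 5 numbers parted by spaces: the shift along the tool's x, y, z scaled (see below), then the turn about the tool's z scaled (see below), then the opening, from -1 (shut) to 1 (fully open). A call has exactly 10 rows; each row shifts and turns the commanded pose from where the row before left it, along the tool's axes as they then stand; what a row does not reach is not made up. The controller multiplies each number of a shift by 0.02 m and each number of a turn by 360 degrees. A row lasts 1/10 s, in which the tool goes at most 50 mm and 8.59 degrees, less where a joint would pass 70% of its speed; a pose out of reach is approached as far as the arm can. A call with a number of a shift or a turn outside -1 to 1 is refused whole. A call with a gripper value outside its range is refused whole. The fingers move at their own pace and stop on an object; the grip force is fixed at half the most. Time passes only in rows, so rows that do not move let the fingers close, or fill a call up. It gives the time, the measured TCP pose, the force, the opening and the grip force at its end, in the units of the state.
- robot.state(): the state, without advancing time (a new reading comes with each control period).
- robot.get_image(name): name is "scene" or "top" or "wrist"; returns a dict with "image" (420x560x3 uint8, red, green, blue), "fx", "fy", "cx", "cy" (pixels), "T" (4x4, takes a point from camera to world coordinates). Camera axes: x right, y up, looking along -z (the intrinsics and any distortion apply to the point x, -y, -z); pixel columns grow to the right and rows downward; lengths in mm; the calibration is good to about 2 mm. A picture is of the moment at which its call begins. There is no depth.
- robot.close_job(): hands the job in; it is judged then, once.
The state is a dict: "t": time; "joint_positions": joint angles; "qvel": joint speeds; "tau": joint torques, N m; "tcp_pos": TCP position; "tool_rot": TCP orientation; "contact_force": force on the tool from outside, world axes, zero at the start; "torque": the same for the moment, N m; "opening": finger opening in mm; "finger_force": force on a finger pad.
Only numpy, scipy, OpenCV 4.12 (cv2) and the standard library are available. Lean on these libraries where they do the work, as an engineer would, in place of code of your own. Each camera call takes 0.05 s, during which the arm holds its last target. There are 200 camera calls.

## Working session

There is one attempt and no reset: what is moved stays moved. The work goes in short steps, Python scripts to look and compute and a tool call to move; the robot and the scene stay as the last step left them, time stands still between calls to the robot, and variables do not carry over. Pictures are saved under pics/ and viewed, at most 13 in all, crops included, and the job is handed in when it is done.

Besides the shell and the picture viewer there is one more tool, called after "Request:" as name(argument=value, ...) on one line, values as JSON. carry_out: Moves the arm, as the interface text tells. Shifts and turns lie within -1 to 1; 1 stands for 0.02 m of shift or 360 degrees of turn. Its arguments: {"type":"object","properties":{"moves":{"type":"string"}},"required":["moves"]}

```bash
mkdir -p pics; ls
cat > h.py <<'E'
import numpy as np, cv2
from workcell import robot
from scipy.spatial.transform import Rotation as R
def grab(name,fn):
    d=robot.get_image(name); cv2.imwrite('pics/'+fn+'.png',d['image'][:,:,::-1]); np.savez('pics/'+fn+'.npz',**{k:d[k] for k in d}); return d
def load(fn): return dict(np.load('pics/'+fn+'.npz'))
def ray(d,u,v):
    T=np.array(d['T']); r=np.array([(u-d['cx'])/d['fx'],-(v-d['cy'])/d['fy'],-1.]); r=T[:3,:3]@r; return T[:3,3],r/np.linalg.norm(r)
def onz(d,u,v,z):
    o,r=ray(d,u,v); return o+r*(z-o[2])/r[2]
def tri(*obs):
    A=np.zeros((3,3));b=np.zeros(3)
    for d,u,v in obs:
        o,r=ray(d,u,v);P=np.eye(3)-np.outer(r,r);A+=P;b+=P@o
    return np.linalg.solve(A,b)
def proj(d,p):
    T=np.array(d['T']); q=T[:3,:3].T@(np.array(p)-T[:3,3]); return d['cx']-d['fx']*q[0]/q[2], d['cy']+d['fy']*q[1]/q[2]
E
python3 - <<'E'
from h import *
a=grab('scene','s0');b=grab('top','t0')
print({k:a[k] for k in a if k!='image'});print(b['T'],b.keys())
print(robot.state())
E
```

```text
pics
{'fx': 431.72141462085483, 'fy': 431.72141462085483, 'cx': 280.6408934722886, 'cy': 214.5909361672022, 'T': array([[-8.81370599e-01, -3.89725038e-01,  2.67021089e-01,
         9.09554714e+02],
       [ 4.72419782e-01, -7.24288842e-01,  5.02220293e-01,
         6.49877751e+02],
       [-2.32742767e-03,  5.68788245e-01,  8.22480708e-01,
         1.06803145e+03],
       [ 0.00000000e+00,  0.00000000e+00,  0.00000000e+00,
         1.00000000e+00]])}
[[-1.33803176e-02  9.89819828e-01 -1.41695713e-01  4.43110871e+02]
 [-9.99843745e-01 -1.48815976e-02 -9.54068108e-03  4.66811817e+01]
 [-1.15522139e-02  1.41545915e-01  9.89864284e-01  1.14065568e+03]
 [ 0.00000000e+00  0.00000000e+00  0.00000000e+00  1.00000000e+00]] dict_keys(['image', 'fx', 'fy', 'cx', 'cy', 'T'])
{'t': 0.1, 'joint_positions': array([-1.28866155,  0.60001886, -0.0025424 ,  1.60003646,  0.00179433,
        0.94286896, -0.07980858]), 'qvel': array([ 6.47218619e-04, -2.74824801e-03, -1.65810846e-03, -1.16316639e-03,
       -1.42094451e-03, -8.58959837e-05,  5.28374278e-04]), 'tau': array([ 4.93664236e-03, -7.66553092e+01,  1.50190428e+00, -2.52933902e+01,
       -5.23292483e-02,  1.36577743e-02,  9.87677140e-05]), 'tcp_pos': array([254.47590089, 678.44040045, 228.87008143]), 'tool_rot': array([-5.85896044e-05,  1.78433793e-01,  9.83951696e-01, -6.62139456e-04]), 'contact_force': array([-0.47334737,  0.05561741,  0.03067155]), 'torque': array([-0.02268259,  0.02159228, -0.04105862]), 'finger_force': 0.0, 'opening': 93.00509856752923}
```

View pics/s0.png

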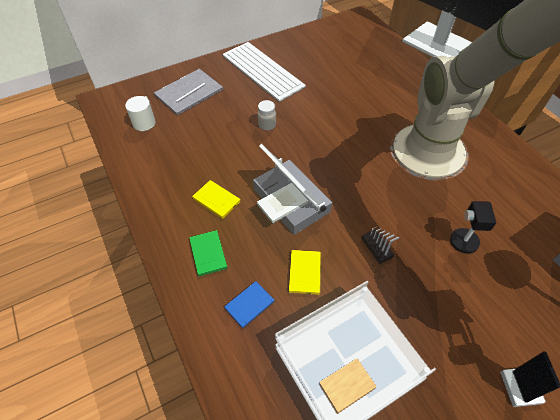

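View pics/t0.png

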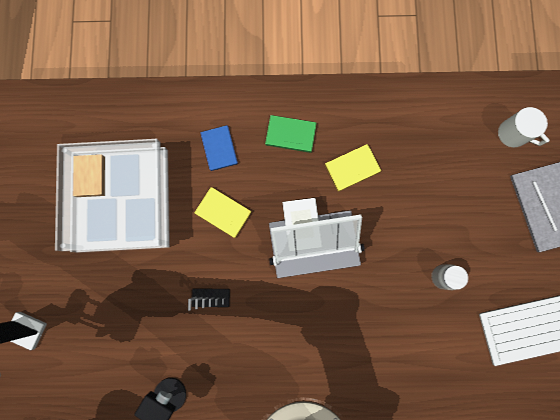

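The enclosure is the white slab on the grey copy stand, at scene (283,205) and top (300,212). The other slab-shaped things are yellow, green and blue drives on the table, plus pale ones in the tray, so none of them fit. I'll confirm this in an enlarged crop.

Run:
```python
from h import *
s=load('s0');t=load('t0')
for p in [(300,212),(317,265),(285,207),(317,203)]: print(p,onz(t,*p,60).round())
a=cv2.resize(s['image'][135:240,240:345],(400,400),interpolation=cv2.INTER_CUBIC)
b=cv2.resize(t['image'][190:290,262:372],None,fx=3.636,fy=4,interpolation=cv2.INTER_CUBIC)
cv2.imwrite('pics/c1.png',np.hstack([a,b])[:,:,::-1]); print(np.hstack([a,b]).shape)
```

```text
(300, 212) [586.  -0.  60.]
(317, 265) [454. -39.  60.]
(285, 207) [599.  37.  60.]
(317, 203) [608. -43.  60.]
(400, 800, 3)
```

View pics/c1.png

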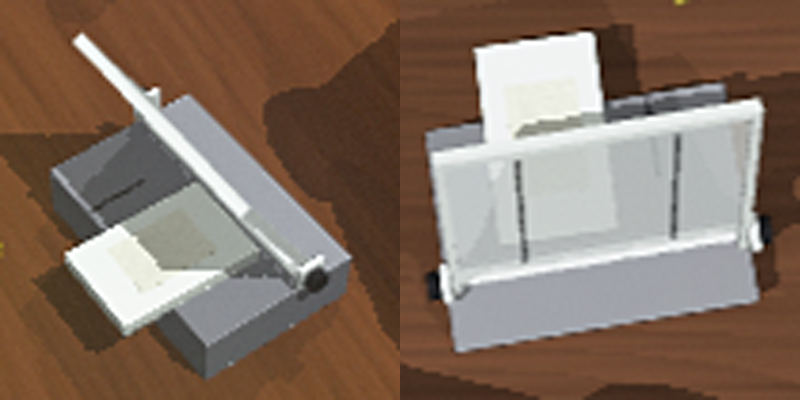

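The crop confirms it. The white slab with the paper label lies on the stand, its front end overhanging at the top (535,40 in the right half), offset towards the left mark at (520,200). The other mark is at (677,185). I'll bring the wrist camera over it.

Request:
carry_out(moves="0 0 -0.4 -0.0082 1;0 0 -0.4 -0.0082 1;0 0 -0.4 -0.0082 1;0 0 -0.4 -0.0082 1;0 0 -0.4 -0.0082 1;0 0 -0.4 -0.0082 1;0 0 -0.4 -0.0082 1;0 0 -0.4 -0.0082 1;0 0 -0.4 -0.0082 1;0 0 -0.4 -0.0082 1")

```text
t: 1.1
tcp_pos: [254.5, 678.6, 309.4]
tool_rot: [-0.0, -0.079, 0.997, -0.0]
contact_force: [0.5, -0.0, 0.2]
opening: 92.6
finger_force: 0.0
```

Request:
carry_out(moves="-0.32 -0.9 0 0 1;-0.32 -0.9 0 0 1;-0.32 -0.9 0 0 1;-0.32 -0.9 0 0 1;-0.32 -0.9 0 0 1;-0.32 -0.9 0 0 1;-0.32 -0.9 0 0 1;-0.32 -0.9 0 0 1;-0.32 -0.9 0 0 1;-0.32 -0.9 0 0 1")

```text
t: 2.1
tcp_pos: [346.6, 509.6, 309.6]
tool_rot: [0.0, -0.078, 0.997, -0.0]
contact_force: [0.2, -0.1, -0.1]
opening: 93.2
finger_force: 0.0
```

Request:
carry_out(moves="-0.32 -0.9 0 0 1;-0.32 -0.9 0 0 1;-0.32 -0.9 0 0 1;-0.32 -0.9 0 0 1;-0.32 -0.9 0 0 1;-0.32 -0.9 0 0 1;-0.32 -0.9 0 0 1;-0.32 -0.9 0 0 1;-0.32 -0.9 0 0 1;-0.32 -0.9 0 0 1")

```text
t: 3.1
tcp_pos: [437.6, 341.8, 309.7]
tool_rot: [0.0, -0.078, 0.997, 0.0]
contact_force: [-0.3, 1.3, 0.2]
opening: 93.1
finger_force: 0.0
```

Request:
carry_out(moves="-0.32 -0.9 0 0 1;-0.32 -0.9 0 0 1;-0.32 -0.9 0 0 1;-0.32 -0.9 0 0 1;-0.32 -0.9 0 0 1;-0.32 -0.9 0 0 1;-0.32 -0.9 0 0 1;-0.32 -0.9 0 0 1;-0.32 -0.9 0 0 1;-0.32 -0.9 0 0 1")

```text
t: 4.1
tcp_pos: [528.7, 173.9, 309.7]
tool_rot: [0.0, -0.078, 0.997, 0.0]
contact_force: [-0.5, 0.9, -0.3]
opening: 92.7
finger_force: 0.0
```

Run:
```python
from h import *
d=grab('wrist','w1'); s=robot.state(); print(s['t'],s['tcp_pos'],s['tool_rot'],s['joint_positions']); print(np.array(d['T']).round(3),d['fx'])
```

```text
4.15 [530.20409885 170.5914032  309.70013678] [ 4.43536932e-04 -7.63828058e-02  9.97078140e-01 -8.08339609e-04] [-0.39139449  0.31059623 -0.03018472  1.89246211  0.01369301  0.93842111
  1.2954844 ]
[[-1.56000e-01 -9.49000e-01 -2.75000e-01  4.53289e+02]
 [ 9.88000e-01 -1.49000e-01 -4.40000e-02  1.62296e+02]
 [ 0.00000e+00 -2.78000e-01  9.60000e-01  4.64479e+02]
 [ 0.00000e+00  0.00000e+00  0.00000e+00  1.00000e+00]] 299.9536185182999
```

View pics/w1.png

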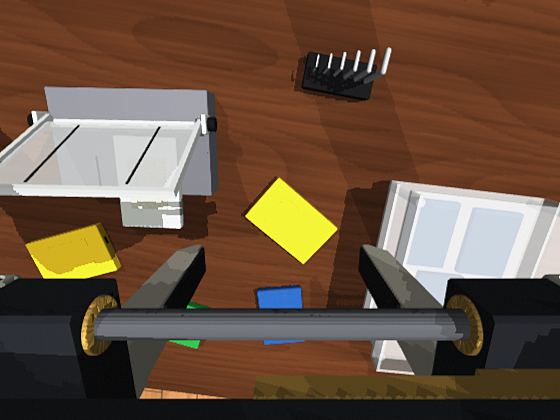

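Wrist view: the stand is at upper left. The enclosure's overhanging front end is at (152,210), the pane marks run from (75,127) to (25,180) and from (158,127) to (127,182), and there is a clear path to it.

Request:
carry_out(moves="0 -0.95 0 0 1;0 -0.95 0 0 1;0 -0.95 0 0 1;0 -0.95 0 0 1;0 -0.95 0 0 1;0 -0.95 0 0 1;0 -0.95 0 0 1;0 -0.95 0 0 1;0 -0.95 0 0 1;0 0 0 0 1")

```text
t: 5.15
tcp_pos: [554.9, 3.7, 309.7]
tool_rot: [0.0, -0.076, 0.997, -0.0]
contact_force: [-0.2, 1.1, 0.2]
opening: 92.7
finger_force: 0.0
```

Run:
```python
from h import *
d=grab('wrist','w2'); s=robot.state(); print(s['t'],s['tcp_pos'],s['tool_rot'])
cv2.imwrite('pics/w2c.png',cv2.resize(d['image'][30:300,100:460],(800,600),interpolation=cv2.INTER_CUBIC)[:,:,::-1])
```

```text
5.2 [554.8293626    5.48213746 309.62385383] [ 1.45265083e-05 -7.70828173e-02  9.97024693e-01 -2.59238295e-05]
```

View pics/w2c.png

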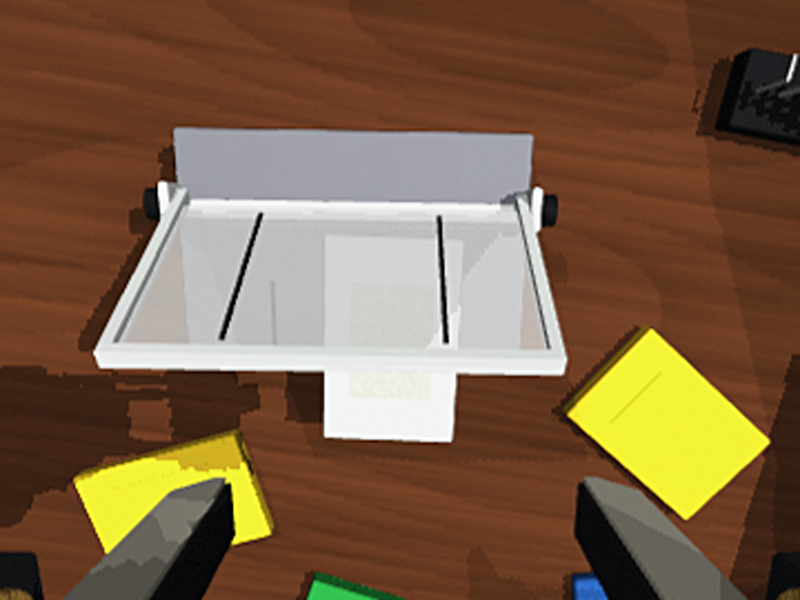

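The crop shows the deck's back edge from (173,128) to (533,134), the enclosure's front top corners at (324,437) and (453,442), and its back top edge through the pane at (325,236) and (461,241). The pane's upper end runs from (95,362) to (566,368). The tool is already nearly square to the stand. Next I'll measure.

```bash
cat > m.py <<'E'
from h import *
w1=load('w1');w2=load('w2');k=360/800
c=lambda u,v:(u*k+100,v*k+30)
print('scale',800/360,600/270)
# refine corners with subpixel
def ref(d,p,w=3):
    g=cv2.cvtColor(d['image'],cv2.COLOR_RGB2GRAY)
    q=np.array([[p]],np.float32); cv2.cornerSubPix(g,q,(w,w),(-1,-1),(3,50,.01)); return q[0,0]
P={'bl':(c(173,128),(45,87)),'br':(c(533,134),(214,92)),'fl':(c(324,437),(122,226)),'fr':(c(453,442),(182,229)),
 'pr':(c(566,372),(183,197)),'mk2b':(c(446,343),(127,183)),'mk2t':(c(438,216),(159,127)),'mk1b':(c(222,339),(25,181)),'mk1t':(c(261,214),(77,127))}
for n,(p2,p1) in P.items():
    a=ref(w2,p2);b=ref(w1,p1); X=tri((w2,*a),(w1,*b)); print(n,a,np.round(p2,1),b,X.round(1), 'on50',onz(w2,*a,50).round(1),'on66',onz(w2,*a,66).round(1))
E
python3 m.py
python3 - <<'E'
from h import *
w=load('w1')
cv2.imwrite('pics/w1c.png',cv2.resize(w['image'][75:240,0:220],(800,600),interpolation=cv2.INTER_CUBIC)[:,:,::-1])
E
```

```text
scale 2.2222222222222223 2.2222222222222223
bl [177.71329  87.48485] [177.9  87.6] [43.702946 86.37056 ] [ 453.9 -147.1   49.1] on50 [ 454.1 -146.8   50. ] on66 [ 455.1 -141.4   66. ]
br [339.52066  90.44954] [339.8  90.3] [213.5207   92.92819] [424.5  63.6  25.5] on50 [426.   59.3  50. ] on66 [428.   56.8  66. ]
fl [245.51605 226.2926 ] [245.8 226.6] [122.64816 225.49721] [622.3 -37.3  64.8] on50 [627.8 -38.3  50. ] on66 [622.1 -37.1  66. ]
fr [302.5367  228.37263] [303.8 228.9] [179.72144 228.36322] [613.2  42.5  65.7] on50 [618.3  44.4  50. ] on66 [613.   42.4  66. ]
pr [352.9749 198.2769] [354.7 197.4] [183. 197.] [538.6  74.6 168.3] on50 [562.9 107.5  50. ] on66 [559.7 103.   66. ]
mk2b [300.43427 184.52184] [300.7 184.4] [125.223305 183.93272 ] [532.2  19.1 173.5] on50 [554.7  30.4  50. ] on66 [551.8  28.9  66. ]
mk2t [296.96768 126.053  ] [297.1 127.2] [159.90842  125.620316] [477.8  11.4  72.3] on50 [477.7  12.5  50. ] on66 [477.8  11.7  66. ]
mk1b [198.7733 182.9761] [199.9 182.6] [ 22.843863 182.1882  ] [545.9 -79.8 174. ] on50 [ 574.2 -110.6   50. ] on66 [ 570.5 -106.6   66. ]
mk1t [217.46396 124.67904] [217.4 126.3] [ 79.42196 124.07428] [491.4 -87.1  74.4] on50 [492.1 -92.   50. ] on66 [491.6 -88.8  66. ]
```

View pics/w1c.png

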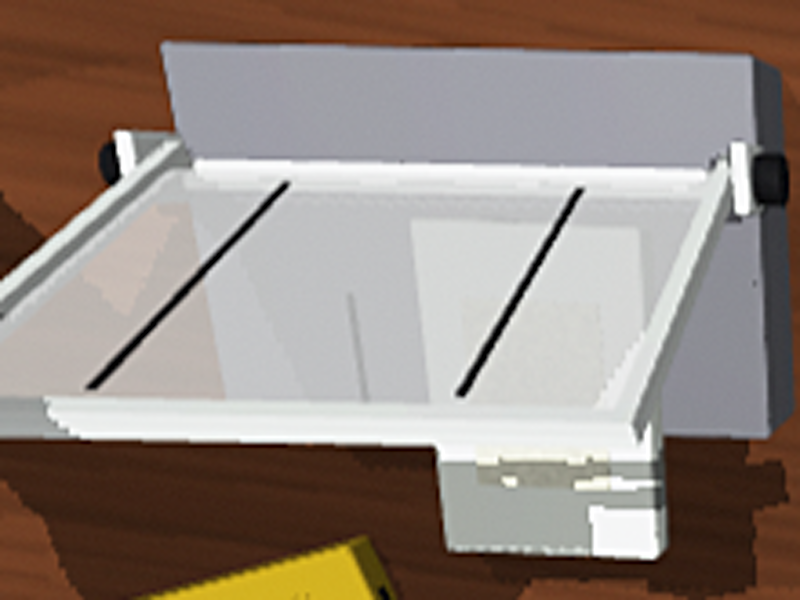

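Measured so far:

| Item | Value |
|---|---|
| Slab top | z ≈ 65 |
| Deck | z ≈ 49–50 |
| Stand origin | (538.5, −30.3), yaw 187.8° |
| Pane | ≈ 61.3° |
| Slab front edge | stand x −82.8, y −21.9, about 1° askew |

The wrist camera sits on the pane's side, so I'll turn the tool half round before going down.

Request:
carry_out(moves="0 0 0 0.0235 1;0 0 0 0.0235 1;0 0 0 0.0235 1;0 0 0 0.0235 1;0 0 0 0.0235 1;0 0 0 0.0235 1;0 0 0 0.0235 1;0 0 0 0.0235 1;0 0 0 0.0235 1;0 0 0 0.0235 1")

```text
t: 6.2
tcp_pos: [554.7, 8.0, 309.6]
tool_rot: [-0.0, 0.615, 0.789, 0.0]
contact_force: [1.0, -0.0, -0.1]
opening: 92.8
finger_force: 0.0
```

Request:
carry_out(moves="0 0 0 0.0235 1;0 0 0 0.0235 1;0 0 0 0.0235 1;0 0 0 0.0235 1;0 0 0 0.0235 1;0 0 0 0.0235 1;0 0 0 0.0235 1;0 0 0 0.0235 1;0 0 0 0.0235 1;0 0 0 0.0235 1")

```text
t: 7.2
tcp_pos: [554.8, 8.1, 309.5]
tool_rot: [-0.0, 0.986, 0.17, -0.0]
contact_force: [0.8, 0.4, -0.6]
opening: 93.2
finger_force: 0.0
```

Request:
carry_out(moves="0 0 0 0.0165 1;0 0 0 0.0165 1;0.3 0.07 0.4 0 1;0.3 0.07 0.4 0 1;0.3 0.07 0.4 0 1;0.3 0.07 0.4 0 1;0.3 0.07 0.4 0 1;0.3 0.07 0.4 0 1;0.3 0.07 0.4 0 1;0.3 0.07 0.4 0 1")

```text
t: 8.2
tcp_pos: [604.6, 1.8, 244.9]
tool_rot: [0.0, 0.998, 0.069, -0.0]
contact_force: [-0.8, -0.0, 0.0]
opening: 92.9
finger_force: 0.0
```

```bash
cat >> h.py <<'E'
O=np.array([538.5,-30.3,0]);yw=np.radians(187.8);Rs=np.array([[np.cos(yw),-np.sin(yw),0],[np.sin(yw),np.cos(yw),0],[0,0,1]])
S=lambda p:Rs.T@(np.array(p)-O)
W=lambda p:O+Rs@np.array(p,float)
def rep():
    s=robot.state(); q=s['tool_rot']; r=R.from_quat([q[1],q[2],q[3],q[0]]).as_matrix()
    y=Rs.T@r[:,1]
    print('t',s['t'],'tcp stand',S(s['tcp_pos']).round(1),'yaw err deg',np.degrees(np.arctan2(-y[0],y[1])).round(2),'F stand',(Rs.T@s['contact_force']).round(2),'open',round(s['opening'],1))
E
python3 - <<'E'
from h import *
d=grab('wrist','w3');rep()
im=d['image'].copy()
for n,p in {'fl':(-82.8,-21.9-41,66),'fr':(-82.8,-21.9+41,66),'pe1':(-12.6,-95,184),'pe2':(-12.6,95,184),'d1':(-40,-105,50),'d2':(-40,105,50)}.items(): 
    u=proj(d,W(p));print(n,np.round(u,1)); cv2.circle(im,(int(u[0]),int(u[1])),3,(255,0,0),1)
cv2.imwrite('pics/w3a.png',im[:,:,::-1])
E
```

```text
t 8.25 tcp stand [-70.2 -22.9 243.8] yaw err deg 0.1 F stand [-1.09 -0.78 -0.02] open 93.2
fl [246.6 185.6]
fr [319.2 185.6]
pe1 [193.7 298.2]
pe2 [426.3 298.5]
d1 [214.7 217.5]
d2 [386.7 217.7]
```

View pics/w3a.png

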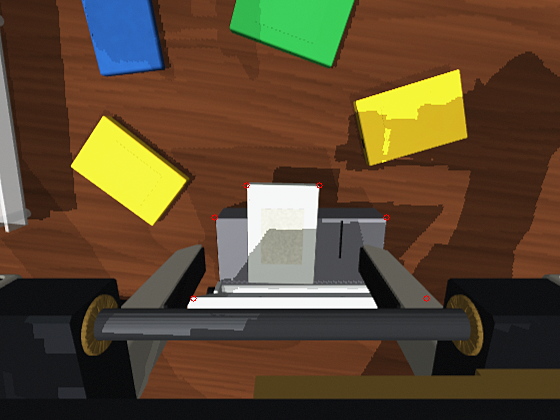

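The prediction matches the picture: slab front corners at (247,185) and (320,185), deck corners at (215,218) and (386,218), and the fingers straddle the slab. Now down and grip.

Request:
carry_out(moves="0 0.02 0.93 0 1;0 0.02 0.93 0 1;0 0 0.93 0 1;0 0 0.93 0 1;0 0 0.93 0 1;0 0 0.93 0 1;0 0 0.93 0 1;0 0 0.93 0 1;0 0 0.93 0 1;0 0 0.93 0 1")

```text
t: 9.25
tcp_pos: [604.4, 1.1, 58.9]
tool_rot: [0.0, 0.998, 0.069, 0.0]
contact_force: [-0.5, -0.3, 0.4]
opening: 92.8
finger_force: 0.0
```

Request:
carry_out(moves="0 0 0 0 0.5;0 0 0 0 0;0 0 0 0 0;0 0 0 0 0;0 0 0 0 0;0 0 0 0 0;0 0 0 0 0;0 0 0 0 0;0 0 0 0 0;0 0 0 0 0")

```text
t: 10.25
tcp_pos: [604.3, 1.2, 59.7]
tool_rot: [-0.0, 0.998, 0.069, 0.0]
contact_force: [0.1, -0.7, -0.7]
opening: 81.9
finger_force: 29.9
```

```bash
python3 -c "
from h import *
rep()"
```

```text
t 10.25 tcp stand [-69.5 -22.2  59.7] yaw err deg 0.08 F stand [-0.    0.71 -0.72] open 81.9
```

Request:
carry_out(moves="-0.04 0.14 0 0 0;-0.04 0.14 0 0 0;-0.04 0.14 0 0 0;-0.04 0.14 0 0 0;-0.04 0.14 0 0 0;-0.04 0.14 0 0 0;-0.04 0.14 0 0 0;-0.04 0.14 0 0 0;0 0 0 0 0;0 0 0 0 0")

```text
t: 11.25
tcp_pos: [600.9, -22.3, 59.6]
tool_rot: [0.0, 0.998, 0.069, 0.0]
contact_force: [0.2, -0.1, -1.8]
opening: 81.6
finger_force: 29.9
```

Run:
```python
from h import *
rep();d=grab('wrist','w4');t=grab('top','t4')
print([np.round(proj(d,W(p)),1) for p in [(-76.4,-41,66),(-76.4,41,66),(-40,-105,50),(-40,105,50)]])
cv2.imwrite('pics/w4c.png',cv2.resize(d['image'][100:400,80:480],(800,600),interpolation=cv2.INTER_CUBIC)[:,:,::-1])
```

```text
t 11.25 tcp stand [-62.9   0.6  59.6] yaw err deg 0.08 F stand [-0.17  0.15 -1.84] open 81.6
[array([204.9, 251.6]), array([357.9, 251.8]), array([112.2, 295.2]), array([450.4, 295.5])]
```

View pics/w4c.png

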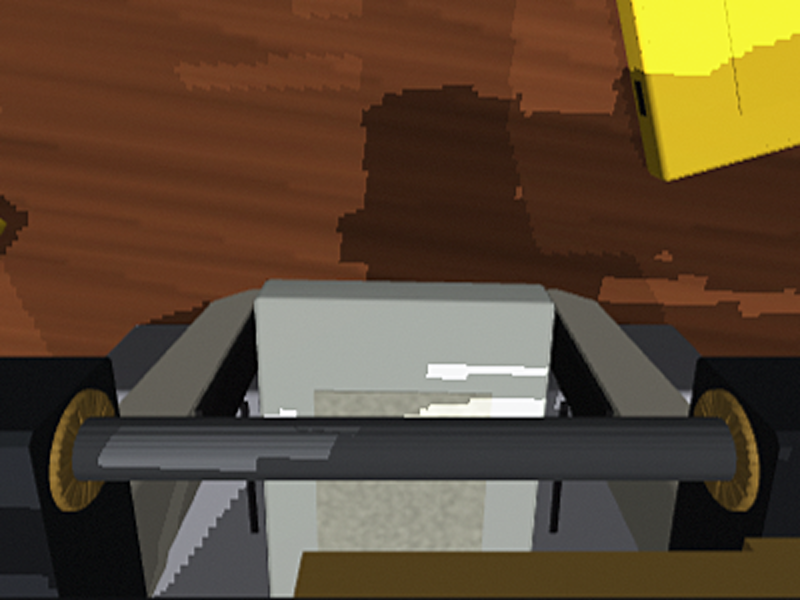

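The slab is gripped square, its front top corners at crop (258,297) and (553,297). It is centred between the deck marks at (252,510) and (556,510). Now I'll push it on to the stop.

Request:
carry_out(moves="-0.02 -0.02 0 0 0;-0.02 0 0 0 0;-0.02 0 0 0 0;-0.02 0 0 0 0;-0.02 0 0 0 0;-0.02 0 0 0 0;-0.02 0 0 0 0;-0.02 0 0 0 0;0 0 0 0 0;0 0 0 0 0")

```text
t: 12.35
tcp_pos: [598.7, -21.7, 59.9]
tool_rot: [0.0, 0.998, 0.069, 0.001]
contact_force: [4.9, 2.5, -0.8]
opening: 81.7
finger_force: 29.9
```

```bash
python3 -c "
from h import *
rep()"
```

```text
t 12.35 tcp stand [-60.8  -0.3  59.9] yaw err deg 0.1 F stand [-5.22 -1.79 -0.76] open 81.7
```

Request:
carry_out(moves="0.03 0 0 0 1;0 0 0 0 1;0 0 0 0 1;0 0 0 0 1;0 0 -0.9 0 1;0 0 -0.9 0 1;0 0 -0.9 0 1;0.55 0 0 0 1;0.55 0 0 0 1;0.55 0 0 0 1")

```text
t: 13.35
tcp_pos: [631.9, -16.9, 112.9]
tool_rot: [-0.0, 0.998, 0.069, -0.0]
contact_force: [-0.3, -0.9, -0.6]
opening: 93.2
finger_force: 0.0
```

Request:
carry_out(moves="0 0 0 0 -1;0 0 0 0 -1;0 0 0 0 -1;0 0 0 0 -1;0 0 0 0 -1;0 0 0 0 -1;0 0 0.8 0 -1;0 0 0.8 0 -1;0 0 0.8 0 -1;0 0 0.8 0 -1")

```text
t: 14.35
tcp_pos: [630.5, -17.3, 47.6]
tool_rot: [-0.0, 0.998, 0.069, -0.001]
contact_force: [0.6, -0.4, -1.0]
opening: 17.7
finger_force: 0.0
```

```bash
python3 -c "
from h import *
rep();d=grab('wrist','w5')
cv2.imwrite('pics/w5c.png',cv2.resize(d['image'][120:420,80:480],(800,600),interpolation=cv2.INTER_CUBIC)[:,:,::-1])
"
```

```text
t 14.35 tcp stand [-92.9  -0.4  47.6] yaw err deg 0.08 F stand [-0.52  0.49 -1.01] open 17.7
```

View pics/w5c.png

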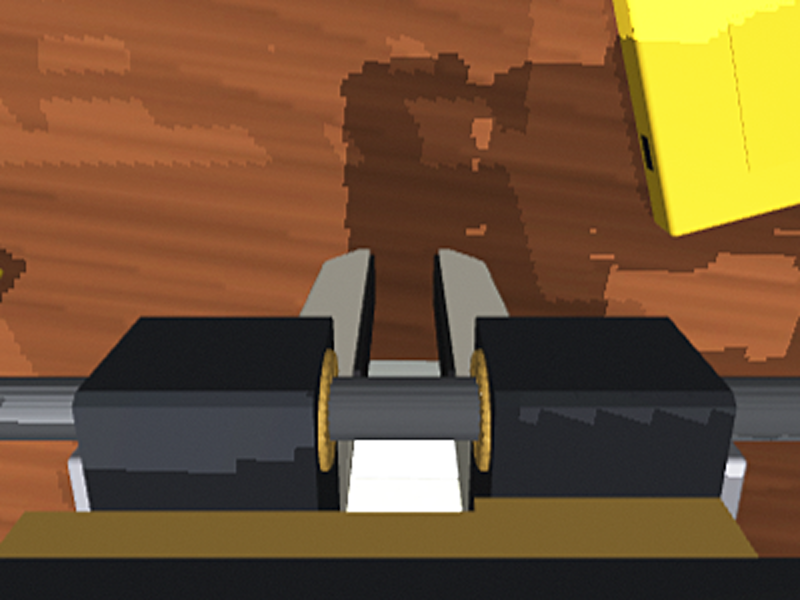

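Picture: the partly open fingers, at (370,255) and (440,255), stand in front of the slab's front edge at (405,365). I'll keep them about 30 mm apart for a stable two-point push and approach until they touch.

Request:
carry_out(moves="-0.06 0.02 0 0 -0.3;-0.06 0 0 0 -0.3;-0.06 0 0 0 -0.3;-0.06 0 0 0 -0.3;-0.06 0 0 0 -0.3;-0.06 0 0 0 -0.3;-0.06 0 0 0 -0.3;-0.06 0 0 0 -0.3;-0.06 0 0 0 -0.3;-0.06 0 0 0 -0.3")

```text
t: 15.4
tcp_pos: [620.9, -18.4, 49.9]
tool_rot: [-0.0, 0.998, 0.069, 0.002]
contact_force: [7.7, 5.0, -1.3]
opening: 32.3
finger_force: 3.7
```

```bash
python3 -c "
from h import *
rep()"
```

```text
t 15.4 tcp stand [-83.2  -0.6  49.9] yaw err deg 0.1 F stand [-8.27 -3.95 -1.32] open 32.3
```

Request:
carry_out(moves="-0.03 0 0 0 -0.3;0 0 -0.05 0 -0.3;0 0 -0.05 0 -0.3;0 0 -0.05 0 -0.3;0 0 -0.05 0 -0.3;0 0 -0.05 0 -0.3;0 0 -0.05 0 -0.3;0 0 -0.05 0 -0.3;0 0 0 0 -0.3;0 0 0 0 -0.3")

```text
t: 16.4
tcp_pos: [620.6, -18.4, 57.0]
tool_rot: [-0.0, 0.998, 0.069, 0.002]
contact_force: [5.3, 4.8, -0.6]
opening: 32.6
finger_force: 3.1
```

```bash
cat >> h.py <<'E'
def edge(fn):
    # front face/edge between the fingers: white region columns
    d=grab('wrist',fn); im=d['image'].astype(int); 
    m=(im.min(2)>110)&(im.max(2)-im.min(2)<30)
    cols=range(265,300,5); print('edge rows',[next((r for r in range(240,330) if m[r:r+3,c].all()),None) for c in cols])
    return d
E
python3 -c "
from h import *
rep();edge('w6');d=load('w6')
print([np.round(proj(d,W(p)),1) for p in [(-75,0,50),(-75,0,58),(-75,0,66),(-76,0,74)]])
print(d['image'][245:330:3,281].tolist())
"
```

```text
t 16.4 tcp stand [-82.9  -0.7  57. ] yaw err deg 0.12 F stand [-5.89 -4.03 -0.64] open 32.6
edge rows [289, 290, 290, 291, 292, 290, 291]
[array([283.5, 275.7]), array([283.6, 282.4]), array([283.6, 289.8]), array([283.7, 296.1])]
[[48, 27, 18], [50, 28, 17], [54, 31, 18], [56, 32, 18], [57, 31, 18], [59, 32, 19], [58, 33, 20], [51, 31, 19], [54, 32, 20], [56, 32, 19], [55, 31, 17], [56, 32, 19], [58, 33, 19], [98, 100, 95], [108, 111, 108], [112, 116, 112], [116, 119, 115], [113, 117, 113], [168, 172, 166], [165, 170, 163], [166, 170, 164], [87, 90, 87], [33, 35, 35], [51, 52, 55], [45, 47, 50], [50, 53, 55], [55, 55, 58], [57, 58, 61], [56, 57, 60]]
```

The front edge followed: its lower edge at row ≈283 corresponds to z ≈58. I'll ease the sideways force and push a little more while continuing up the arc.

Request:
carry_out(moves="-0.02 -0.02 0 0 -0.3;-0.02 -0.02 0 0 -0.3;-0.01 -0.02 0 0 -0.3;-0.005 0 -0.09 0 -0.3;-0.005 0 -0.09 0 -0.3;-0.005 0 -0.09 0 -0.3;-0.005 0 -0.09 0 -0.3;-0.01 0 -0.09 0 -0.3;-0.01 0 -0.09 0 -0.3;-0.01 0 -0.09 0 -0.3")

```text
t: 17.45
tcp_pos: [618.9, -17.6, 69.9]
tool_rot: [-0.0, 0.998, 0.069, 0.002]
contact_force: [6.6, 1.7, -0.9]
opening: 32.7
finger_force: 3.5
```

```bash
python3 -c "
from h import *
rep();d=grab('wrist','w7')
print([np.round(proj(d,W(p)),1)[1] for p in [(-75,0,50),(-74.1,0,69.5),(-71.6,0,85.3)]])
print(d['image'][260:330:3,281,0].tolist())
"
```

```text
t 17.45 tcp stand [-81.3  -1.6  69.9] yaw err deg 0.12 F stand [-6.73 -0.8  -0.88] open 32.7
[np.float64(263.8), np.float64(280.2), np.float64(299.2)]
[55, 56, 54, 57, 57, 56, 47, 44, 119, 118, 122, 125, 125, 149, 181, 162, 82, 33, 51, 45, 51, 53, 56, 56]
```

Request:
carry_out(moves="-0.024 0 -0.14 0 -0.3;-0.026 0 -0.14 0 -0.3;-0.028 0 -0.14 0 -0.3;-0.03 0 -0.14 0 -0.3;-0.033 0 -0.135 0 -0.3;-0.036 0 -0.135 0 -0.3;-0.038 0 -0.135 0 -0.3;-0.04 0 -0.13 0 -0.3;-0.04 0 -0.13 0 -0.3;-0.042 0 -0.13 0 -0.3")

```text
t: 18.5
tcp_pos: [612.0, -18.8, 97.1]
tool_rot: [-0.0, 0.998, 0.069, 0.002]
contact_force: [5.7, 3.3, 0.8]
opening: 32.6
finger_force: 3.1
```

```bash
python3 -c "
from h import *
rep();d=grab('wrist','w8')
print([np.round(proj(d,W(p)),1)[1] for p in [(-67.5,0,96.8),(-61.5,0,111.6)]])
print(d['image'][260:330:3,281,0].tolist())
"
```

```text
t 18.5 tcp stand [-74.4  -1.4  97.1] yaw err deg 0.12 F stand [-6.06 -2.46  0.85] open 32.6
[np.float64(279.7), np.float64(303.4)]
[47, 48, 46, 47, 48, 48, 46, 49, 131, 139, 139, 141, 144, 142, 144, 202, 99, 33, 49, 46, 51, 55, 54, 57]
```

Request:
carry_out(moves="-0.055 0 -0.14 0 -0.3;-0.058 0 -0.14 0 -0.3;-0.06 0 -0.14 0 -0.3;-0.062 0 -0.135 0 -0.3;-0.065 0 -0.135 0 -0.3;-0.07 0 -0.13 0 -0.3;-0.073 0 -0.13 0 -0.3;-0.075 0 -0.13 0 -0.3;-0.077 0 -0.128 0 -0.3;-0.08 0 -0.127 0 -0.3")

```text
t: 19.55
tcp_pos: [598.3, -20.9, 123.9]
tool_rot: [0.0, 0.998, 0.069, 0.002]
contact_force: [5.0, 1.9, 2.0]
opening: 33.0
finger_force: 2.6
```

```bash
python3 -c "
from h import *
rep();d=grab('wrist','w9')
print([np.round(proj(d,W(p)),1)[1] for p in [(-54.,0,123.5),(-44.6,0,136.4)]])
print(d['image'][260:330:3,281,0].tolist())
"
```

```text
t 19.55 tcp stand [-60.5  -1.2 123.9] yaw err deg 0.1 F stand [-5.18 -1.22  2.03] open 33.0
[np.float64(279.1), np.float64(306.3)]
[76, 78, 77, 78, 78, 77, 76, 75, 138, 158, 158, 163, 156, 166, 165, 165, 106, 34, 51, 45, 51, 53, 57, 58]
```

Request:
carry_out(moves="-0.076 0 -0.112 0 -0.3;-0.078 0 -0.111 0 -0.3;-0.08 0 -0.109 0 -0.3;-0.082 0 -0.107 0 -0.3;-0.085 0 -0.105 0 -0.3;-0.088 0 -0.103 0 -0.3;-0.09 0 -0.101 0 -0.3;-0.092 0 -0.099 0 -0.3;-0.094 0 -0.097 0 -0.3;-0.096 0 -0.095 0 -0.3")

```text
t: 20.6
tcp_pos: [580.8, -23.6, 144.5]
tool_rot: [0.0, 0.998, 0.069, 0.001]
contact_force: [4.7, 1.5, 2.9]
opening: 32.4
finger_force: 2.6
```

```bash
python3 -c "
from h import *
rep();d=grab('wrist','w10')
print([np.round(proj(d,W(p)),1)[1] for p in [(-36.6,0,144.3)]])
print(d['image'][260:330:3,281,0].tolist())
"
```

```text
t 20.6 tcp stand [-42.8  -0.9 144.5] yaw err deg 0.1 F stand [-4.82 -0.88  2.87] open 32.4
[np.float64(278.7)]
[76, 77, 77, 78, 77, 78, 77, 75, 144, 168, 183, 176, 169, 171, 172, 172, 87, 33, 50, 45, 52, 54, 57, 56]
```

Request:
carry_out(moves="-0.056 0 -0.056 0 -0.3;-0.057 0 -0.055 0 -0.3;-0.058 0 -0.054 0 -0.3;-0.06 0 -0.053 0 -0.3;-0.061 0 -0.052 0 -0.3;-0.062 0 -0.052 0 -0.3;-0.063 0 -0.051 0 -0.3;-0.064 0 -0.05 0 -0.3;-0.065 0 -0.05 0 -0.3;-0.066 0 -0.049 0 -0.3")

```text
t: 21.65
tcp_pos: [566.8, -25.5, 154.2]
tool_rot: [0.0, 0.998, 0.069, -0.0]
contact_force: [2.3, 0.8, 1.6]
opening: 32.7
finger_force: 1.3
```

```bash
python3 -c "
from h import *
rep();d=grab('wrist','w11')
print(d['image'][260:330:3,281,0].tolist())
"
```

```text
t 21.65 tcp stand [-28.7  -0.9 154.2] yaw err deg 0.08 F stand [-2.42 -0.46  1.62] open 32.7
[75, 77, 79, 77, 77, 76, 78, 75, 105, 173, 178, 175, 178, 178, 179, 181, 92, 32, 51, 46, 50, 53, 56, 58]
```

Request:
carry_out(moves="-0.035 0 -0.025 0 -0.3;-0.035 0 -0.025 0 -0.3;-0.035 0 -0.025 0 -0.3;-0.035 0 -0.024 0 -0.3;-0.03 0 -0.02 0 -0.3;-0.03 0 -0.02 0 -0.3;0 0 0 0 -0.3;0 0 0 0 -0.3;0 0 0 0 -0.3;0 0 0 0 -0.3")

```text
t: 22.7
tcp_pos: [563.5, -25.9, 157.0]
tool_rot: [0.0, 0.998, 0.069, 0.0]
contact_force: [4.6, 0.3, -3.2]
opening: 32.7
finger_force: 2.4
```

```bash
python3 -c "
from h import *
rep();d=grab('wrist','w12');s=grab('scene','s12')
print(d['image'][260:330:3,281,0].tolist())
cs=[np.round(proj(s,W(p))) for p in [(0,-110,40),(0,110,40),(50,-110,200),(-80,100,200)]];print(cs)
a=cv2.resize(s['image'][120:240,235:355],(600,600),interpolation=cv2.INTER_CUBIC)
cv2.imwrite('pics/s12c.png',a[:,:,::-1])
"
```

```text
t 22.7 tcp stand [-25.3  -1.  157. ] yaw err deg 0.09 F stand [-4.61  0.34 -3.23] open 32.7
[78, 76, 75, 77, 78, 77, 76, 76, 133, 178, 176, 178, 179, 180, 180, 181, 93, 33, 51, 46, 50, 54, 58, 56]
[array([306., 222.]), array([262., 174.]), array([324., 178.]), array([238., 152.])]
```

View pics/s12c.png

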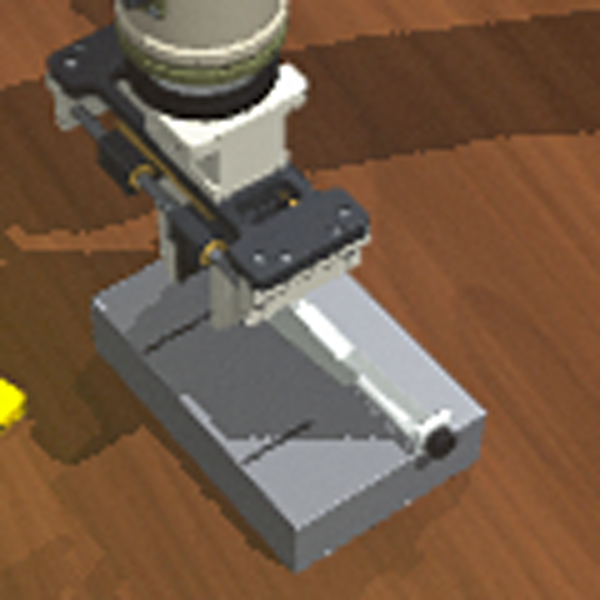

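The picture shows the gripper in front of the upright slab, with the slab under the pane. The tool force of (−4.6, −3.2) N lies along the pane's normal, which gives a press of about 5 N. Holding for the photo.

Request:
carry_out(moves="0 0 0 0 -0.3;0 0 0 0 -0.3;0 0 0 0 -0.3;0 0 0 0 -0.3;0 0 0 0 -0.3;0 0 0 0 -0.3;0 0 0 0 -0.3;0 0 0 0 -0.3;0 0 0 0 -0.3;0 0 0 0 -0.3")

```text
t: 23.8
tcp_pos: [563.5, -25.9, 157.0]
tool_rot: [0.0, 0.998, 0.069, 0.0]
contact_force: [5.2, 0.6, -4.4]
opening: 32.5
finger_force: 2.6
```

Request:
carry_out(moves="0 0 0 0 -0.3;0 0 0 0 -0.3;0 0 0 0 -0.3;0 0 0 0 -0.3;0 0 0 0 -0.3;0 0 0 0 -0.3;0 0 0 0 -0.3;0 0 0 0 -0.3;0 0 0 0 -0.3;0 0 0 0 -0.3")

```text
t: 24.8
tcp_pos: [563.4, -25.9, 157.0]
tool_rot: [0.0, 0.998, 0.069, 0.0]
contact_force: [4.5, 1.2, -4.3]
opening: 32.5
finger_force: 2.6
```

Request:
carry_out(moves="0 0 0 0 -0.3;0 0 0 0 -0.3;0 0 0 0 -0.3;0 0 0 0 -0.3;0 0 0 0 -0.3;0 0 0 0 -0.3;0 0 0 0 -0.3;0 0 0 0 -0.3;0 0 0 0 -0.3;0 0 0 0 -0.3")

```text
t: 25.8
tcp_pos: [563.4, -25.9, 157.0]
tool_rot: [0.0, 0.998, 0.069, 0.0]
contact_force: [5.6, 0.2, -4.5]
opening: 32.8
finger_force: 2.6
```

Run:
```python
from h import *
rep();d=grab('wrist','w13');t=grab('top','t13')
cs=np.array([proj(t,W(p)) for p in [(100,-105,50),(100,105,50),(-12,95,185),(-12,-95,185)]]);print(cs.round())
x0,y0=(cs.min(0)-12).astype(int);x1,y1=(cs.max(0)+12).astype(int)
a=cv2.resize(t['image'][y0:y1,x0:x1],(450,450));
b=cv2.resize(d['image'][200:420,130:430],(614,450))
cv2.imwrite('pics/c13.png',np.hstack([a[:, :180*450//450+6] if 0 else cv2.resize(a,(186*1,450)),b])[:,:,::-1])
p=[(u,v) for u,v in [(0,0)]]
# angle of slab from wrist view: lower front edge (row ~284) and C on finger face x
print('pred flush C row',proj(d,W((-17.4,0,159.6))), 'top corner row',proj(d,W((-17.4+14.0,0,159.6+7.7))))
print(d['image'][270:325,281,0].tolist())
```

```text
t 25.8 tcp stand [-25.3  -1.  157. ] yaw err deg 0.08 F stand [-5.56  0.61 -4.47] open 32.8
[[277. 277.]
 [361. 265.]
 [358. 214.]
 [273. 227.]]
pred flush C row (np.float64(284.1192828452342), np.float64(283.80911175701664)) top corner row (np.float64(284.1350404174637), np.float64(313.34752688982763))
[76, 78, 77, 75, 78, 78, 77, 76, 77, 76, 76, 76, 66, 94, 131, 154, 171, 180, 178, 178, 176, 176, 178, 179, 180, 178, 179, 180, 180, 180, 179, 180, 179, 180, 180, 181, 186, 171, 93, 14, 30, 33, 35, 42, 49, 48, 42, 45, 50, 53, 51, 54, 54, 53, 54]
```

It held steadily for over 3 s. The lower front edge sits at row 283.8, as predicted for lying flat on the pane. Now I'll lower it by retracing the arc.

Request:
carry_out(moves="0.015 0 0.01 0 -0.3;0.015 0 0.01 0 -0.3;0.015 0 0.01 0 -0.3;0.02 0 0.014 0 -0.3;0.02 0 0.015 0 -0.3;0.02 0 0.015 0 -0.3;0.02 0 0.015 0 -0.3;0.025 0 0.016 0 -0.3;0.025 0 0.017 0 -0.3;0.025 0 0.017 0 -0.3")

```text
t: 26.9
tcp_pos: [567.2, -25.4, 154.2]
tool_rot: [0.0, 0.998, 0.069, -0.0]
contact_force: [1.0, 0.5, 0.8]
opening: 32.7
finger_force: 0.6
```

Request:
carry_out(moves="0.06 0 0.045 0 -0.3;0.064 0 0.049 0 -0.3;0.064 0 0.05 0 -0.3;0.063 0 0.051 0 -0.3;0.062 0 0.052 0 -0.3;0.06 0 0.053 0 -0.3;0.059 0 0.053 0 -0.3;0.057 0 0.054 0 -0.3;0.056 0 0.055 0 -0.3;0.055 0 0.057 0 -0.3")

```text
t: 27.9
tcp_pos: [579.4, -23.7, 143.9]
tool_rot: [0.0, 0.998, 0.069, 0.0]
contact_force: [2.1, 0.2, 1.8]
opening: 32.8
finger_force: 1.1
```

```bash
python3 -c "
from h import *
rep();d=grab('wrist','w14')
print(d['image'][260:330:3,281,0].tolist())
"
```

```text
t 27.9 tcp stand [-41.4  -1.  143.9] yaw err deg 0.09 F stand [-2.14  0.09  1.76] open 32.8
[77, 76, 77, 75, 76, 79, 77, 77, 76, 140, 185, 186, 176, 172, 172, 172, 90, 33, 50, 45, 50, 53, 58, 56]
```

Request:
carry_out(moves="0.094 0 0.095 0 -0.3;0.093 0 0.097 0 -0.3;0.09 0 0.099 0 -0.3;0.088 0 0.101 0 -0.3;0.086 0 0.103 0 -0.3;0.083 0 0.105 0 -0.3;0.08 0 0.107 0 -0.3;0.078 0 0.109 0 -0.3;0.075 0 0.111 0 -0.3;0.073 0 0.112 0 -0.3")

```text
t: 28.95
tcp_pos: [596.0, -21.4, 122.9]
tool_rot: [0.0, 0.998, 0.069, 0.0]
contact_force: [2.1, 0.2, 0.2]
opening: 32.4
finger_force: 1.3
```

```bash
python3 -c "
from h import *
rep();d=grab('wrist','w15')
print(d['image'][260:330:3,281,0].tolist())
"
```

```text
t 28.95 tcp stand [-58.1  -1.  122.9] yaw err deg 0.08 F stand [-2.13  0.06  0.18] open 32.4
[77, 76, 76, 78, 78, 77, 78, 76, 76, 102, 163, 162, 166, 166, 168, 168, 87, 34, 51, 44, 51, 53, 55, 55]
```

Request:
carry_out(moves="0.06 0 0.127 0 -0.3;0.064 0 0.128 0 -0.3;0.068 0 0.13 0 -0.3;0.066 0 0.13 0 -0.3;0.065 0 0.13 0 -0.3;0.062 0 0.135 0 -0.3;0.059 0 0.135 0 -0.3;0.056 0 0.14 0 -0.3;0.053 0 0.14 0 -0.3;0.05 0 0.14 0 -0.3")

```text
t: 30.0
tcp_pos: [610.2, -19.6, 97.0]
tool_rot: [0.0, 0.998, 0.069, 0.002]
contact_force: [8.5, 0.8, 1.7]
opening: 32.4
finger_force: 4.4
```

```bash
python3 -c "
from h import *
rep();d=grab('wrist','w16')
print(d['image'][260:330:3,281,0].tolist())
"
```

```text
t 30.0 tcp stand [-72.5  -0.9  97. ] yaw err deg 0.11 F stand [-8.54  0.38  1.71] open 32.4
[47, 48, 47, 48, 47, 47, 48, 79, 75, 84, 139, 142, 144, 146, 146, 146, 73, 33, 51, 46, 48, 53, 55, 56]
```

Request:
carry_out(moves="0.044 0 0.13 0 -0.3;0.042 0 0.13 0 -0.3;0.04 0 0.13 0 -0.3;0.038 0 0.135 0 -0.3;0.036 0 0.135 0 -0.3;0.033 0 0.135 0 -0.3;0.03 0 0.14 0 -0.3;0.028 0 0.14 0 -0.3;0.026 0 0.14 0 -0.3;0.024 0 0.14 0 -0.3")

```text
t: 31.05
tcp_pos: [618.1, -18.5, 70.0]
tool_rot: [0.0, 0.998, 0.069, 0.003]
contact_force: [10.6, 2.2, 1.2]
opening: 32.7
finger_force: 5.8
```

```bash
python3 -c "
from h import *
rep();d=grab('wrist','w17')
print(d['image'][260:330:3,281,0].tolist())
"
```

```text
t 31.05 tcp stand [-80.4  -0.9  70. ] yaw err deg 0.11 F stand [-10.76  -0.71   1.2 ] open 32.7
[53, 55, 57, 57, 59, 59, 46, 46, 47, 76, 120, 124, 123, 126, 129, 161, 105, 34, 48, 45, 50, 53, 58, 56]
```

Request:
carry_out(moves="0.008 0 0.12 0 -0.3;0.008 0 0.12 0 -0.3;0.008 0 0.12 0 -0.3;0.006 0 0.12 0 -0.3;0.004 0 0.12 0 -0.3;0.004 0 0.11 0 -0.3;0 0 0.11 0 -0.3;0 0 0.11 0 -0.3;0 0 0.1 0 -0.3;0 0 0.1 0 -0.3")

```text
t: 32.1
tcp_pos: [620.2, -18.2, 47.6]
tool_rot: [0.001, 0.998, 0.069, 0.004]
contact_force: [13.7, 2.9, -1.6]
opening: 32.6
finger_force: 7.5
```

```bash
python3 -c "
from h import *
rep();d=grab('wrist','w18')
print([np.round(proj(d,W(p)),1)[1] for p in [(-75,0,50),(-75,0,66)]])
print(d['image'][260:330:3,281,0].tolist())
"
```

```text
t 32.1 tcp stand [-82.5  -0.9  47.6] yaw err deg 0.12 F stand [-14.    -0.97  -1.6 ] open 32.6
[np.float64(283.1), np.float64(298.5)]
[58, 57, 60, 58, 50, 53, 57, 55, 55, 67, 106, 109, 110, 110, 157, 169, 85, 35, 48, 45, 52, 54, 57, 58]
```

Request:
carry_out(moves="0.01 0 0.05 0 -0.3;0.01 0 0.05 0 -0.3;0.01 0 0.05 0 -0.3;0.01 0 0.05 0 -0.3;0.01 0 0.05 0 -0.3;0.01 0 0.05 0 -0.3;0.01 0 0.03 0 -0.3;0 0 0 0 -0.3;0 0 0 0 -0.3;0 0 0 0 -0.3")

```text
t: 33.15
tcp_pos: [620.4, -18.6, 41.4]
tool_rot: [0.001, 0.998, 0.069, 0.003]
contact_force: [11.2, 2.3, 5.9]
opening: 32.3
finger_force: 5.3
```

```bash
python3 -c "
from h import *
rep();d=grab('wrist','w19')
print([np.round(proj(d,W(p)),1)[1] for p in [(-75,0,50),(-75,0,66)]])
print(d['image'][260:330:3,281,0].tolist())
"
```

```text
t 33.15 tcp stand [-82.7  -0.5  41.4] yaw err deg 0.09 F stand [-11.42  -0.77   5.94] open 32.3
[np.float64(289.0), np.float64(305.7)]
[55, 57, 57, 60, 59, 50, 53, 56, 53, 55, 51, 103, 104, 107, 108, 132, 87, 35, 50, 45, 52, 55, 56, 57]
```

Fz has reversed to +5.9 N, so the slab is seated on the deck. Backing off and checking.

Request:
carry_out(moves="0.04 0 -0.03 0 -0.3;0.04 0 -0.03 0 -0.3;0.05 0 0 0 -0.3;0.08 0 0 0 -0.3;0.2 0 0 0 -0.3;0.3 0 0 0 -0.3;0.4 0 -0.3 0 -0.3;0.4 0 -0.8 0 -0.3;0.3 0 -1 0 -0.3;0.2 0 -1 0 -0.3")

```text
t: 34.2
tcp_pos: [657.0, -12.9, 104.1]
tool_rot: [0.0, 0.998, 0.069, -0.0]
contact_force: [0.4, -0.1, -0.6]
opening: 32.3
finger_force: 0.0
```

Request:
carry_out(moves="0 0 -1 0 -0.3;0 0 -1 0 -0.3;0 0 -1 0 -0.3;0 0 -1 0 -0.3;0 0 -1 0 -0.3;0 0 -1 0 -0.3;0 0 -1 0 -0.3;0 0 0 0 -0.3;0 0 0 0 -0.3;0 0 0 0 -0.3")

```text
t: 35.2
tcp_pos: [655.9, -12.7, 242.4]
tool_rot: [-0.0, 0.998, 0.069, -0.001]
contact_force: [0.3, -0.6, 0.7]
opening: 32.6
finger_force: 0.0
```

Run:
```python
from h import *
rep();d=grab('wrist','w20')
im=d['image'].copy()
for p in [(-75,-41,66),(-75,41,66),(-40,-105,50),(-40,105,50)]:
    u=proj(d,W(p)); print(np.round(u,1)); cv2.circle(im,(int(u[0]),int(u[1])),3,(255,0,0),1)
cv2.imwrite('pics/w20.png',cv2.resize(im,(800,600))[:,:,::-1])
```

```text
t 35.2 tcp stand [-118.7   -1.5  242.4] yaw err deg 0.1 F stand [-0.27  0.63  0.7 ] open 32.6
[248.4 233.3]
[318.2 233.4]
[199.7 254.9]
[366.6 255.2]
```

View pics/w20.png

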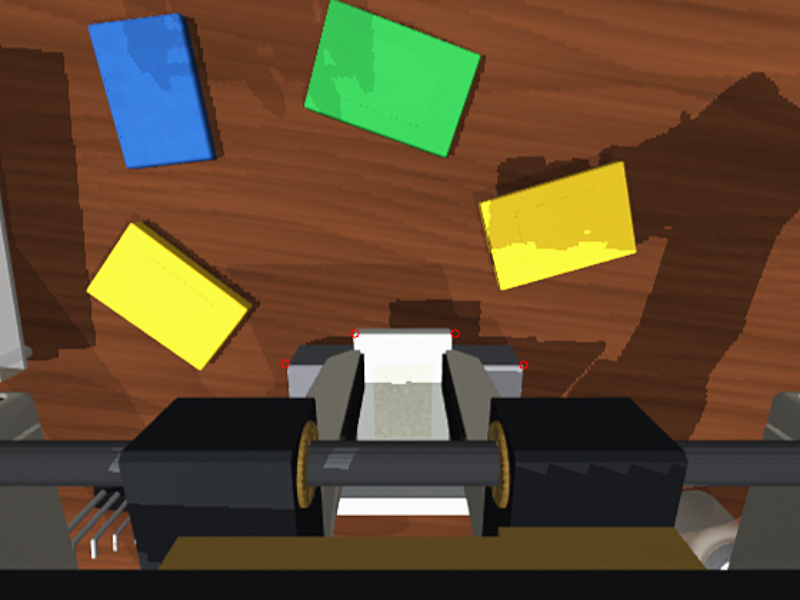

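The slab lies flat, its front top corners at (355,333) and (454,333), on the marked prediction for home. It is square and centred, nothing touches it, and the neighbours are undisturbed. Handing in.

```bash
python3 -c "
from workcell import robot
print(robot.close_job())"
```

```text
the job is handed in; nothing more can be done
None
```

The job is handed in, but no verdict came back: the enclosure was held flat on the pane for over 3 s at an estimated 5–6 N, then lowered without a drop to lie flat, centred and square at the stop, with no neighbour disturbed.

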